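# Run the thread gauge down the column stud

### The job

Check the stud on the culture column's foot plate with the knurled thread ring gauge: pick the gauge off the rubber pad, set it over the stud and screw it down clockwise until it just tightens against the collar, without forcing it. Then back it off half a turn and leave it sitting on the thread. Do not disturb the bottle, the wrench or the other parts on the pad.

Things in the scene. Friction and masses are not known exactly. Their poses are not given: they have to be found in the camera images.
- gauge: the thread ring gauge: bright steel ring with a finely knurled outside, 50 mm outer diameter, 34 mm tall, about 0.25 kg, lying flat on the pad, right way up. Origin: centre of the underside, z up along the bore. Grip it round the outside. Threaded bore 27 mm, its lugs 8 to 12 mm above the underside, 18 mm between them; a plain 18.4 mm pilot hole through the top 7 mm
- stud_tip (a point): tip of the upright steel stud in the middle of the foot plate, on its axis, 110 mm above the table. Downward from it: a 12 mm long nose tapering from 8 mm at the tip to 16 mm, about 30 mm of plain 16 mm shank, then the thread, 23 mm over the crests, whose top lies 68 mm above the table
- foot: the column's foot plate, aluminium, 140 x 140 x 20 mm, bolted down, with the stud. Origin: centre of the underside. Coarse right-hand thread: a turn clockwise from above takes the gauge 15 mm down, with about 0.6 mm of axial play. Set over the nose, the gauge drops freely until its underside is 54 to 62 mm above the table, then needs 0.5 to 1.4 turns to the collar. It does not turn by itself
- collar: dark stop collar round the stud's foot, 46 mm outer diameter, 12 mm tall, at a height that differs from time to time (underside 31 to 35 mm above the table). Origin: centre of its underside. Its top, a rubber-faced ring, gives (12 N/mm, 3 mm) and twists: as the gauge bears on it the turning torque climbs from under 0.05 to about 0.12 N m when just tight (10 to 15 N), 0.35 when forced (over 30 N)
- pad: black rubber pad, 160 x 220 x 6 mm, fixed, on which the gauge, the spacer and the nut lie. Origin: centre of its underside, x along its short side
- spacer: bystander: plain smooth steel ring on the pad, 42 mm outer diameter, 12 mm tall; origin centre of the underside
- nut: bystander: small dark ring nut on the pad, 28 mm wide, 13 mm tall; origin centre of the underside
- bottle: bystander: glass bottle with blue cap, 68 mm wide, 130 mm tall; origin centre of the underside
- wrench: bystander: steel wrench lying on the table between the robot and the work
Mind the look-alikes: they are no part of the job. What is meant by the gauge is not yellow, and is the larger of those in its own colour.

How it is judged (in metres and radians):
On the way, in this order (a step that is already met when the one before it is completed fails the run):
1. the gauge is on the stud and down on its thread (horizontal distance between gauge and collar below 0.004 m and height (world z) of gauge below 0.064 m and angle between gauge's own z axis and vertical below 0.12 rad), for 0.1 s.
2. the gauge is screwed tight on the collar (over 6 N between them) (contact force between gauge and collar above 6 N), for 0.1 s.
At the end, for the whole second after the job is handed in: The gauge sits still and level on the stud's thread, released, backed off half a turn from tight, give or take about 0.18 turn: its underside 2.0 to 7.6 mm above the collar's top (half a turn from tight leaves 4 to 5 mm, after the collar's give and the thread's play) (horizontal distance between gauge and collar below 0.004 m and angle between gauge's own z axis and vertical below 0.12 rad and z of gauge in the frame of collar between 0.014 and 0.0196 m and linear speed of gauge below 0.02 m/s); the robot touches nothing.
It fails at once if the gauge is forced against the collar (over 35 N) (contact force between gauge and collar above 35 N).
It fails at once if the bottle, the wrench, the spacer or the nut is moved by more than 30 mm (distance of any of spacer, nut, bottle, wrench from where it was at the start of the episode above 0.03 m).
It also fails if it takes over 72 s, if anything falls off the work surface, if the arm or the gripper's body presses on something with over 40 N, if the wrist force passes 120 N, or if a joint passes its speed limit or range.

### The arm

A 7-joint arm with a two-finger parallel gripper is mounted at the origin on the work surface. World frame = base frame: x ahead of the robot, y to its left, z up, the work surface at z = 0. Lengths are in mm, angles in rad, forces in N, time in s.
With the tool pointing down it reaches from about 400 to 875 mm from the base axis. Payload 4.4 kg.
Tool frame: the origin (TCP) lies midway between the tips of the shut fingers; the grasp point (between the pads) lies ctrl.grip_depth behind it (ctrl.grip_depth is the distance from the TCP to the grasp point, in mm); z points along the fingers, y is the line along which they close (so a half turn about z gives the same grasp; the last joint's range is limited). The gripper opens to 85 mm and grips with 20 to 120 N. Pads are 22 mm wide; open, the fingers measure 114 mm over their backs; the gripper's body (76 mm by 85 mm) begins 54 mm behind the grasp point. The pads swing forward as they close: fully open they stand 13 mm farther back than shut.
Start: joints at [1.209, 0.628, 0.038, 1.517, -0.027, 0.996, -0.02], TCP at [189.506, -621.776, 231.313] pointing down, gripper open.
Joint ranges: [-3.06, 3.06], [-0.37, 2.12], [-1.25, 1.32], [0.18, 2.47], [-1.1, 4.24], [0.23, 1.98], [-2.94, 2.94]. Speed limits (rad/s): [2.57, 2.57, 3.14, 3.14, 3.14, 3.14, 3.14].

### API

Orientations are given as [roll, pitch, yaw] about the fixed x, y, z axes, in that order (R = Rz(yaw) Ry(pitch) Rx(roll)).
In Python, from cell import ctrl gives the robot as it stands.
- The arm moves only by the tool carry_out, never from a script. Its argument "deltas" is one flat list of numbers, 7 for each row, row after row: the turn, a rotation vector about the tool's x, y, z in degrees, then the shift along the tool's x, y, z in m, then the closure, from -1 (fully open) to 1 (shut). In form: [wx, wy, wz, dx, dy, dz, claw, wx, wy, wz, dx, dy, dz, claw, ...]. A call has 1 to 12 rows; each row shifts and turns the commanded pose from where the row before left it, along the tool's axes as they then stand; what a row does not reach is not made up. A row lasts 1/8 s, in which the tool goes at most 62.5 mm and 10.7 degrees, less where a joint would pass 70% of its speed; a pose out of reach is approached as far as the arm can. A call with a gripper value outside its range is refused whole. The fingers move at their own pace and stop on an object; the grip force is fixed at half the most. Time passes only in rows, so rows that do not move let the fingers close. It gives the time, the measured TCP pose, the force, the opening and the grip force at its end, in the units of the state.
- ctrl.read_state(): the state, without advancing time (a new reading comes with each control period).
- ctrl.get_image(name): name is "scene" or "side" or "wrist"; returns the picture (384x512x3 uint8, red, green, blue); there is no depth.
- ctrl.calibration(name): a dict with "mtx" (3x3 intrinsics, pixels), "R" (3x3) and "t" (3): a world point X has camera coordinates R X + t. Camera axes: x right, y down, z forward; pixel columns grow to the right and rows downward; lengths in mm; the calibration is good to about 2 mm. A picture is of the moment at which its call begins: read the wrist's pose just before it. calibration takes no time and is no camera call; for the wrist camera it gives the pose at the moment of the call.
- ctrl.finish_job(): hands the job in; it is judged then, once.
The state is a dict: "clock": time; "qpos": joint angles; "qd": joint speeds; "tau": joint torques, N m; "eef_pos": TCP position; "tool_rot": TCP orientation; "force": force on the tool from outside, world axes, zero at the start; "torque": the same for the moment, N m; "width": finger opening in mm; "gripper_force": force on a finger pad.
Only numpy, scipy, OpenCV 4.12 (cv2) and the standard library are available. Lean on these libraries where they do the work, as an engineer would, in place of code of your own. Each camera call takes 0.05 s, during which the arm holds its last target. There are 200 camera calls.

## Working session

There is one attempt and no reset: what is moved stays moved. The work goes in short steps, Python scripts to look and compute and a tool call to move; the robot and the scene stay as the last step left them, time stands still between calls to the robot, and variables do not carry over. Pictures are saved under pics/ and viewed, at most 10 in all, crops included, and the job is handed in when it is done.

Besides the shell and the picture viewer there is one more tool, called after ">>>" as name(argument=value, ...) on one line, values as JSON. carry_out: Moves the arm, as the interface text tells. Its arguments: {"type":"object","properties":{"deltas":{"type":"array"}},"required":["deltas"]}

```bash
ls; mkdir -p pics; python3 - <<'E'
from cell import ctrl
import cv2
s=ctrl.read_state()
for k,v in s.items(): print(k,v)
print(ctrl.grip_depth)
ims=[]
for n in ("scene","side"):
    im=ctrl.get_image(n); cv2.imwrite(f"pics/{n}0.png",im[...,::-1]); 
    c=ctrl.calibration(n); print(n,c)
E
```

```text
pics
clock 0.0
qpos [ 1.20921798  0.62934642  0.03844376  1.51837208 -0.02702744  0.99629213
 -0.0199959 ]
qd [-1.92179547e-04 -1.15199702e-03  1.49215482e-04  8.51510288e-04
  8.95354534e-04  9.63179338e-04  5.40523700e-05]
tau [-1.53341748e-04 -5.63397861e+01  1.22628238e+00 -1.93441290e+01
  1.10514939e-02  1.05679934e-02 -6.44698545e-06]
eef_pos [ 189.31683908 -621.16517653  230.38761965]
tool_rot [-3.13969246e+00  3.24030747e-06  2.95765964e-01]
force [-0.09785339 -0.48582847 -0.28587479]
torque [-0.01288922  0.01102042 -0.0429987 ]
gripper_force 0.0
width 85.70300832765007
18.700000000000003
scene {'mtx': array([[467.40679445,   0.        , 258.47112959],
       [  0.        , 467.40679445, 199.39834251],
       [  0.        ,   0.        ,   1.        ]]), 'R': array([[-0.49369035,  0.86935943,  0.02200029],
       [ 0.58024946,  0.34814358, -0.7362789 ],
       [-0.64775026, -0.35072813, -0.67632047]]), 't': array([ 259.42286357, -285.00510795, 1662.08601564])}
side {'mtx': array([[397.99459611,   0.        , 258.45392913],
       [  0.        , 397.99459611, 191.56955562],
       [  0.        ,   0.        ,   1.        ]]), 'R': array([[-0.73411374, -0.67901768,  0.00346554],
       [-0.50565943,  0.54326853, -0.67019986],
       [ 0.45319483, -0.4937553 , -0.74217258]]), 't': array([461.36157565, 357.46964333, 696.9098633 ])}
```

```bash
python3 - <<'E'
import cv2,numpy as np
a=cv2.imread("pics/scene0.png");b=cv2.imread("pics/side0.png")
cv2.imwrite("pics/both0.png",cv2.resize(np.vstack([a,b]),None,fx=.78,fy=.78))
E
```

```text
(no output)
```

View pics/scene0.png

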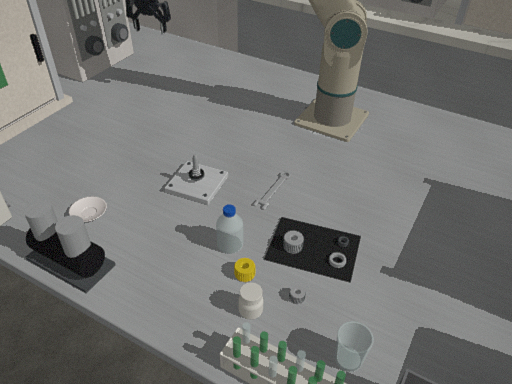

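View pics/side0.png

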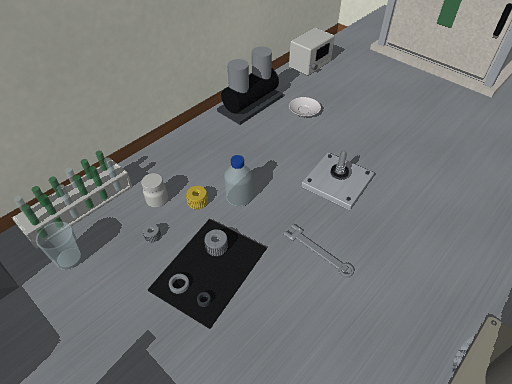

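Scene picture: there are three candidate knurled rings: grey on the pad at scene (293,241) / side (216,242), yellow at scene (245,270), and a small grey one off the pad at scene (298,295). The gauge should be the larger grey one, on the pad. The stud is at scene (195,165) / side (342,160). Next I'll crop and measure.

```bash
cat > h.py <<'E'
import cv2,numpy as np
from cell import ctrl
def ray(c,p):
    d=c["R"].T@np.linalg.solve(c["mtx"],[p[0],p[1],1.]); o=-c["R"].T@c["t"]; return o,d/np.linalg.norm(d)
def onz(c,p,z):
    o,d=ray(c,p); return o+d*(z-o[2])/d[2]
def tri(c1,p1,c2,p2):
    o1,d1=ray(c1,p1);o2,d2=ray(c2,p2)
    s=np.linalg.lstsq(np.c_[d1,-d2],o2-o1,rcond=None)[0]
    a,b=o1+s[0]*d1,o2+s[1]*d2
    return (a+b)/2,np.linalg.norm(a-b)
def proj(c,X):
    q=c["mtx"]@(c["R"]@np.array(X,float)+c["t"]); return q[:2]/q[2]
E
python3 - <<'E'
from h import *
C={n:ctrl.calibration(n) for n in("scene","side")}
I={n:cv2.imread(f"pics/{n}0.png") for n in C}
def blob(n,x,y,r,thr):
    g=cv2.cvtColor(I[n],cv2.COLOR_BGR2GRAY)[y-r:y+r,x-r:x+r]
    m=(g>thr).astype(np.uint8)
    cs,_=cv2.findContours(m,cv2.RETR_EXTERNAL,cv2.CHAIN_APPROX_NONE)
    c=max(cs,key=cv2.contourArea); h=cv2.convexHull(c); M=cv2.moments(h)
    bb=cv2.boundingRect(c)
    return np.array([M['m10']/M['m00']+x-r,M['m01']/M['m00']+y-r]),bb,cv2.contourArea(h)
P={}
for n,x,y in(("scene",293,241),("side",216,242)):
    p,bb,A=blob(n,x,y,17,70); P[n]=p; print(n,p,bb,A,onz(C[n],p,23))
print(tri(C["scene"],P["scene"],C["side"],P["side"]))
# crops
def crop(n,x,y,w,h,W,H): return cv2.resize(I[n][y-h:y+h,x-w:x+w],(W,H),interpolation=cv2.INTER_CUBIC)
cv2.imwrite("pics/crop1.png",np.vstack([np.hstack([crop("scene",295,255,60,45,400,300),crop("side",200,245,60,45,400,300)]),np.hstack([crop("scene",196,172,40,30,400,300),crop("side",340,175,40,30,400,300)])]))
E
```

```text
scene [293.39787921 241.17196865] (8, 6, 20, 24) 361.5 [613.31063371 152.09007906  23.        ]
side [214.9787472  241.74123788] (5, 4, 23, 27) 447.0 [619.40417959 152.33507542  23.        ]
(array([617.0368769 , 153.83891966,  27.24343142]), np.float64(0.5488360413982525))
```

View pics/crop1.png

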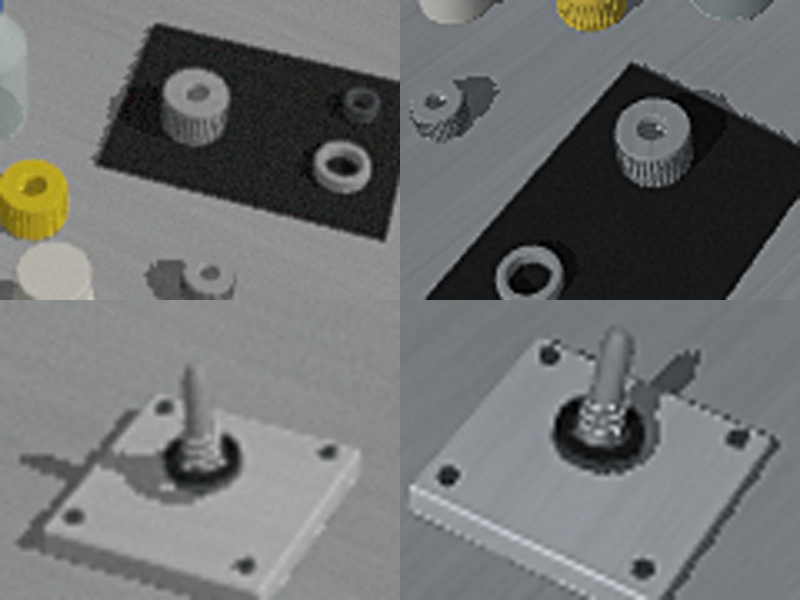

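The gauge is confirmed as the grey knurled ring on the pad, at crop (195,105) on the left and (653,140) on the right. The small grey ring lies off the pad. The foot's bolts and stud tip are clear in the lower crops.

```bash
cat >> h.py <<'E'
from scipy.spatial.transform import Rotation as Ro
def toolR(s): return Ro.from_euler("xyz",s["tool_rot"]).as_matrix()
def delta(s,X,yaw=None):
    """shift in present tool axes (m) to TCP X"""
    return np.round(toolR(s).T@(np.array(X)-s["eef_pos"])/1000,4)
E
python3 - <<'E'
from h import *
C={n:ctrl.calibration(n) for n in("scene","side")}
B={"scene":[(188.8,163.4),(221.4,172.4),(170.6,185.2),(205,195.2)],"side":[(329.8,156),(367.6,172.6),(309.6,180),(348.6,198.6)]}
for n in C:
    q=np.array([onz(C[n],p,20) for p in B[n]]);print(n,q.round(0).tolist(),q.mean(0))
print(tri(C["scene"],(194,156),C["side"],(343.6,151.8)))
print(onz(C["scene"],(194,156),110),onz(C["side"],(343.6,151.8),110))
print("bottle",tri(C["scene"],(229.5,211),C["side"],(237.5,162)))
print("pad nut",onz(C["scene"],(343,241),12),"spacer",onz(C["scene"],(337,260),12))
s=ctrl.read_state(); print(toolR(s).round(3)); w=ctrl.calibration("wrist");print("wristcam",-w["R"].T@w["t"],w["R"].round(3),w["mtx"])
for X in [(617,153,230)]: print(delta(s,X))
E
```

```text
scene [[487.0, -267.0, 20.0], [472.0, -158.0, 20.0], [597.0, -252.0, 20.0], [582.0, -143.0, 20.0]] [ 534.55484969 -204.86337587   20.        ]
side [[599.0, -253.0, 20.0], [490.0, -268.0, 20.0], [584.0, -144.0, 20.0], [475.0, -160.0, 20.0]] [ 536.9267847  -206.34430131   20.        ]
(array([ 537.46635491, -204.43146531,  105.63558253]), np.float64(0.16216506899981686))
[ 542.05741092 -200.73444563  110.        ] [ 535.24412349 -200.06077758  110.        ]
bottle (array([687.90684655,   7.92928464, 121.35274479]), np.float64(1.4292556699848376))
pad nut [537.2876504 259.1607324  12.       ] spacer [604.9736499  270.42071613  12.        ]
[[ 0.957  0.292 -0.001]
 [ 0.292 -0.957  0.002]
 [-0.    -0.002 -1.   ]]
wristcam [ 259.24881612 -599.91493776  373.02314935] [[ 0.291 -0.957 -0.003]
 [-0.916 -0.28   0.289]
 [-0.277 -0.082 -0.957]] [[310.3077504    0.         262.60852124]
 [  0.         310.3077504  192.46686451]
 [  0.           0.           1.        ]]
[ 0.6348 -0.6159  0.0015]
```

>>> carry_out(deltas=[0,0,0,0.035,-0.034,0.0015,-1,0,0,0,0.035,-0.034,0.0015,-1,0,0,0,0.035,-0.034,0.0015,-1,0,0,0,0.035,-0.034,0.0015,-1,0,0,0,0.035,-0.034,0.0015,-1,0,0,0,0.035,-0.034,0.0015,-1,0,0,0,0.035,-0.034,0.0015,-1,0,0,0,0.035,-0.034,0.0015,-1,0,0,0,0.035,-0.034,0.0015,-1,0,0,0,0.035,-0.034,0.0015,-1,0,0,0,0.035,-0.034,0.0015,-1,0,0,0,0.035,-0.034,0.0015,-1])

```text
clock: 1.6
eef_pos: [472.8, -107.6, 213.1]
tool_rot: [-3.142, 0.0, 0.296]
force: [0.8, -0.4, -1.1]
width: 85.7
gripper_force: 0.0
```

>>> carry_out(deltas=[0,0,0,0.035,-0.034,0.0015,-1,0,0,0,0.035,-0.034,0.0015,-1,0,0,0,0.035,-0.034,0.0015,-1,0,0,0,0.035,-0.034,0.0015,-1,0,0,0,0.035,-0.034,0.0015,-1,0,0,0,0.035,-0.034,0.0015,-1,0,0,0,0,0,0,-1])

```text
clock: 2.48
eef_pos: [614.1, 152.8, 203.4]
tool_rot: [-3.139, -0.001, 0.302]
force: [-0.4, -0.1, -0.6]
width: 85.3
gripper_force: 0.0
```

```bash
python3 - <<'E'
from h import *
s=ctrl.read_state()
print(s["clock"],s["eef_pos"],s["tool_rot"],s["qpos"].round(3) if hasattr(s["qpos"],'round') else s["qpos"])
w=ctrl.calibration("wrist");im=ctrl.get_image("wrist");cv2.imwrite("pics/w1.png",im[...,::-1]);print(proj(w,(617,153,40)))
E
```

```text
2.475 [614.09129952 152.83564895 203.352064  ] [-3.13860800e+00 -7.35234984e-04  3.02320181e-01] [-0.281  0.631 -0.009  1.599  0.003  0.911 -1.558]
[264.34413008 171.70320279]
```

View pics/w1.png

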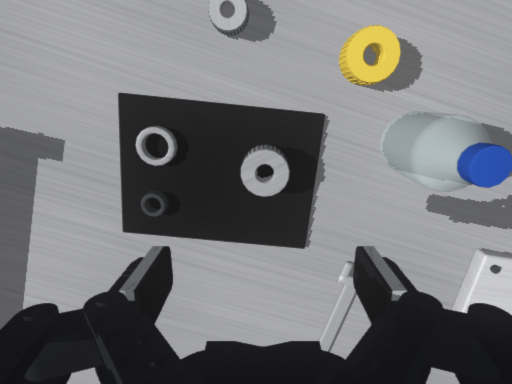

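The wrist view shows the gauge at (265,172), as predicted. The spacer is at (156,146), the nut at (153,203) and the bottle on the right. I'll pre-turn the wrist so there is clockwise travel left for the stud.

>>> carry_out(deltas=[0,0,-10.7,0,0,0,-1,0,0,-10.7,0,0,0,-1,0,0,-10.7,0,0,0,-1,0,0,-10.7,0,0,0,-1,0,0,-10.7,0,0,0,-1,0,0,-10.7,0,0,0,-1,0,0,-10.7,0,0,0,-1,0,0,-10.7,0,0,0,-1,0,0,-10.7,0,0,0,-1,0,0,-10.7,0,0,0,-1,0,0,-10.7,0,0,0,-1,0,0,-10.7,0,0,0,-1])

```text
clock: 4.03
eef_pos: [613.2, 144.8, 204.0]
tool_rot: [-3.139, 0.001, 2.541]
force: [0.4, -0.0, -0.3]
width: 85.4
gripper_force: 0.0
```

>>> carry_out(deltas=[0,0,-10.7,0,0,0,-1,0,0,-10.7,0,0,0,-1,0,0,-10.7,0,0,0,-1,0,0,-10.7,0,0,0,-1,0,0,-10.7,0,0,0,-1,0,0,-10.7,0,0,0,-1,0,0,-10.7,0,0,0,-1,0,0,-10.7,0,0,0,-1,0,0,0,0,0,0,-1,0,0,0,0,0,0,-1])

```text
clock: 5.28
eef_pos: [613.6, 146.1, 204.1]
tool_rot: [-3.141, -0.001, -2.256]
force: [0.0, -0.0, -0.7]
width: 85.6
gripper_force: 0.0
```

```bash
cat >> h.py <<'E'
def topring(im,c,guess,z,r=45):
    u,v=np.round(proj(c,guess)).astype(int); g=cv2.cvtColor(im,cv2.COLOR_RGB2GRAY)
    m=np.zeros_like(g); cv2.circle(m,(int(u),int(v)),r,255,-1)
    b=((g>85)&(m>0)).astype(np.uint8); b=cv2.morphologyEx(b,cv2.MORPH_OPEN,np.ones((3,3)))
    cs,h=cv2.findContours(b,cv2.RETR_CCOMP,cv2.CHAIN_APPROX_NONE)
    out=[]
    for k,cc in enumerate(cs):
        if h[0][k][3]>=0 and cv2.contourArea(cc)>60:
            e=cv2.fitEllipse(cc); out.append((e,onz(c,e[0],z)))
    o=max((cc for k,cc in enumerate(cs) if h[0][k][3]<0),key=cv2.contourArea)
    return out,cv2.minEnclosingCircle(o)
E
python3 - <<'E'
from h import *
s=ctrl.read_state(); w=ctrl.calibration("wrist");im=ctrl.get_image("wrist");cv2.imwrite("pics/w2.png",im[...,::-1])
print(s["clock"],s["eef_pos"],s["tool_rot"],s["qpos"].round(3))
holes,o=topring(im,w,(617,153,40),40)
print(holes,o,onz(w,o[0],30))
for e,X in holes: print(toolR(s).T@(X-s["eef_pos"]))
E
```

```text
5.275 [613.61258615 146.10095615 204.11388798] [-3.14105085e+00 -1.09552703e-03 -2.25636449e+00] [ 0.261  0.816 -0.995  1.586  0.733  1.153  1.553]
[(((264.782470703125, 178.20089721679688), (13.4181489944458, 18.93365478515625), 92.53691864013672), array([613.68400018, 150.62393443,  40.        ]))] ((264.5849304199219, 179.86293029785156), 24.138025283813477) [616.53191471 153.89256888  30.        ]
[ -3.7260563    2.8971919  164.10835884]
```

```bash
python3 - <<'E'
import cv2
im=cv2.imread("pics/w2.png");cv2.imwrite("pics/w2c.png",cv2.resize(im[144:216,220:310],None,fx=8,fy=8,interpolation=cv2.INTER_NEAREST))
E
```

```text
(no output)
```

View pics/w2c.png

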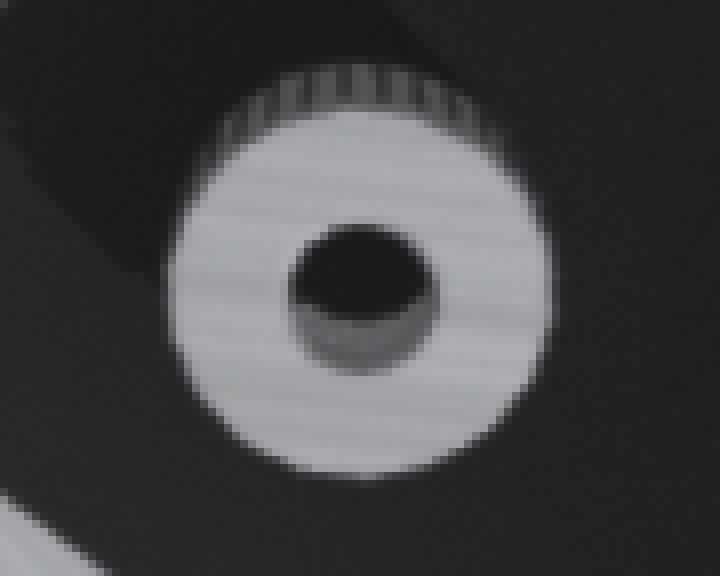

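The crop shows the top face spanning x 168–552 and y 108–478, so its centre is about pixel (264.7,180.5). My hole mask had missed the lit inner wall.

```bash
cat >> h.py <<'E'
def topface(im,c,guess,z,r=45,thr=130):
    u,v=np.round(proj(c,guess)).astype(int); g=cv2.cvtColor(im,cv2.COLOR_RGB2GRAY)
    m=np.zeros_like(g); cv2.circle(m,(int(u),int(v)),r,255,-1)
    b=((g>thr)&(m>0)).astype(np.uint8); b=cv2.morphologyEx(b,cv2.MORPH_OPEN,np.ones((3,3)))
    cs,h=cv2.findContours(b,cv2.RETR_CCOMP,cv2.CHAIN_APPROX_NONE)
    return [(cv2.fitEllipse(k),h[0][i][3]>=0,onz(c,cv2.fitEllipse(k)[0],z)) for i,k in enumerate(cs) if cv2.contourArea(k)>80]
E
python3 - <<'E'
from h import *
s=ctrl.read_state(); w=ctrl.calibration("wrist");im=cv2.imread("pics/w2.png")[...,::-1].copy()
for e in topface(im,w,(617,153,40),40): print(e, toolR(s).T@(e[2]-s["eef_pos"]))
E
```

```text
(((264.5910949707031, 180.14132690429688), (44.416831970214844, 46.2097282409668), 85.84814453125), np.False_, array([615.24726448, 152.4785943 ,  40.        ])) [ -5.77725346   2.70603472 164.23312359]
(((264.8631591796875, 180.77923583984375), (19.887847900390625, 20.157258987426758), 17.017921447753906), np.True_, array([615.45668426, 153.17620123,  40.        ])) [ -6.45008429   2.9849796  164.23242764]
```

>>> carry_out(deltas=[0,0,0,-0.006,0.003,0,-1,0,0,0,0,0,0.03,-1,0,0,0,0,0,0.03,-1,0,0,0,0,0,0.03,-1,0,0,0,0,0,0.03,-1,0,0,0,0,0,0.03,-1,0,0,0,0,0,0.02,-1,0,0,0,0,0,0.015,-1,0,0,0,0,0,0,-1,0,0,0,0,0,0,-1])

```text
clock: 6.58
eef_pos: [615.8, 154.3, 20.2]
tool_rot: [-3.141, 0.001, -2.252]
force: [-0.4, -0.6, 0.4]
width: 85.2
gripper_force: 0.0
```

```bash
python3 - <<'E'
from h import *
s=ctrl.read_state(); print(s["eef_pos"],s["tool_rot"],s["qpos"].round(3),delta(s,(615.4,152.8,8)))
E
```

```text
[615.82825966 154.34108855  20.23680767] [-3.14096959e+00  1.45812851e-03 -2.25248649e+00] [ 0.172  1.032 -0.829  1.687  0.962  0.881  1.383] [ 0.0015 -0.0006  0.0122]
```

>>> carry_out(deltas=[0,0,0,0.0015,-0.0005,0.006,-1,0,0,0,0,0,0.006,-1,0,0,0,0,0,0,-1,0,0,0,0,0,0,1,0,0,0,0,0,0,1,0,0,0,0,0,0,1,0,0,0,0,0,0,1,0,0,0,0,0,0,1,0,0,0,0,0,0,1,0,0,0,0,0,0,1,0,0,0,0,0,0,1])

```text
clock: 7.95
eef_pos: [615.1, 152.6, 8.0]
tool_rot: [-3.141, 0.001, -2.252]
force: [-0.0, -0.8, 5.6]
width: 49.3
gripper_force: 62.8
```

```bash
python3 - <<'E'
from h import *
s=ctrl.read_state(); print(s["eef_pos"],s["tool_rot"],s["qpos"].round(3),s["width"],s["gripper_force"],s["force"],s["torque"])
E
```

```text
[615.07730861 152.62753486   7.96603058] [-3.14102016e+00  9.16947341e-04 -2.25241014e+00] [ 0.169  1.047 -0.817  1.692  0.979  0.864  1.372] 49.308636794922805 62.785554151050746 [-0.01463785 -0.78015035  5.63369943] [-0.14947963  0.05220268  0.02735448]
```

>>> carry_out(deltas=[0,0,0,0,0,-0.015,1,0,0,0,0,0,-0.025,1,0,0,0,0,0,-0.035,1,0,0,0,0,0,-0.04,1,0,0,0,0,0,-0.04,1,0,0,0,0,0,-0.035,1])

```text
clock: 8.7
eef_pos: [614.5, 152.7, 200.5]
tool_rot: [-3.141, 0.002, -2.252]
force: [0.1, 0.4, -1.9]
width: 49.3
gripper_force: 62.5
```

>>> carry_out(deltas=[0,0,0,0.0273,-0.0137,-0.0063,1,0,0,0,0.0273,-0.0137,-0.0063,1,0,0,0,0.0273,-0.0137,-0.0063,1,0,0,0,0.0273,-0.0137,-0.0063,1,0,0,0,0.0273,-0.0137,-0.0063,1,0,0,0,0.0273,-0.0137,-0.0063,1,0,0,0,0.0273,-0.0137,-0.0063,1,0,0,0,0.0273,-0.0137,-0.0063,1,0,0,0,0.0273,-0.0137,-0.0063,1,0,0,0,0.0273,-0.0137,-0.0063,1,0,0,0,0.0273,-0.0137,-0.0063,1,0,0,0,0.0273,-0.0137,-0.0063,1])

```text
clock: 10.2
eef_pos: [535.3, -206.2, 274.5]
tool_rot: [-3.141, -0.0, -2.251]
force: [0.9, -0.3, -2.3]
width: 49.0
gripper_force: 62.5
```

>>> carry_out(deltas=[0,0,-8,0,0,0,1,0,0,-8,0,0,0,1,0,0,-8,0,0,0,1,0,0,0,0,0,0,1,0,0,0,0,0,0,1])

```text
clock: 10.82
eef_pos: [535.8, -205.5, 273.6]
tool_rot: [-3.141, -0.0, -1.835]
force: [0.0, -0.8, -2.5]
width: 49.4
gripper_force: 62.5
```

```bash
python3 - <<'E'
from h import *
s=ctrl.read_state(); w=ctrl.calibration("wrist");im=ctrl.get_image("wrist");cv2.imwrite("pics/w3.png",im[...,::-1])
print(s["clock"],s["eef_pos"],s["tool_rot"],s["qpos"].round(3),s["force"],s["width"]); print(proj(w,(536,-205,110)))
E
```

```text
10.825 [ 535.8153782  -205.4760239   273.60120625] [-3.14104311e+00 -3.16920353e-04 -1.83546803e+00] [ 0.992  0.728 -1.192  1.664  0.709  1.251  2.524] [ 2.22956403e-03 -7.69692769e-01 -2.54367048e+00] 49.41952155640313
[261.97619718 175.0249979 ]
```

View pics/w3.png

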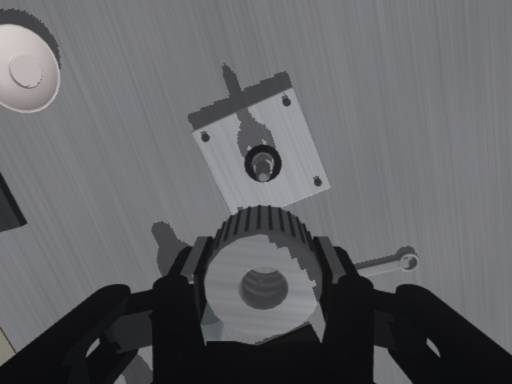

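The wrist view shows the stud tip near (263,177), the collar near (263,163) and the gauge gripped level at (262,290). One crop will give the tip precisely.

```bash
python3 - <<'E'
import cv2,numpy as np
im=cv2.imread("pics/w3.png");f=cv2.INTER_NEAREST
a=cv2.resize(im[140:190,240:290],(400,400),interpolation=f); b=cv2.resize(im[200:350,190:340],(400,400),interpolation=cv2.INTER_LINEAR)
cv2.imwrite("pics/w3c.png",cv2.convertScaleAbs(np.hstack([a,b]),alpha=1.4))
E
```

```text
(no output)
```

View pics/w3c.png

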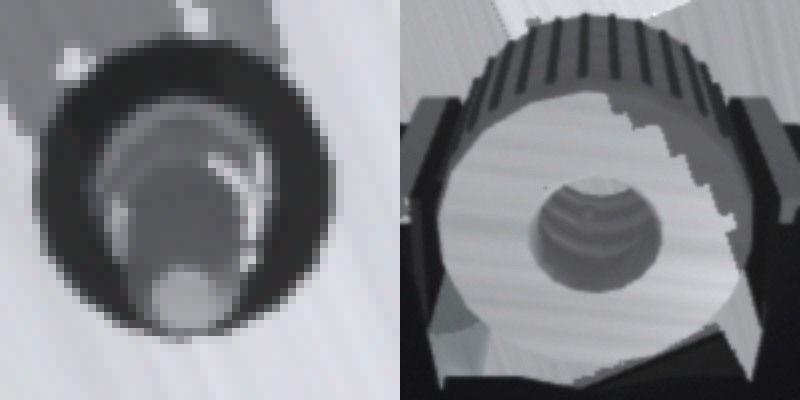

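```bash
python3 - <<'E'
from h import *
s=ctrl.read_state(); w=ctrl.calibration("wrist")
for n,p,z in(("tip",(263,176.5),110),("collar",(262.6,163.6),45),("gaugehole",(263.2,287.9),s["eef_pos"][2]+32)):
    X=onz(w,p,z); print(n,X,toolR(s).T@(X-s["eef_pos"]))
E
```

```text
tip [ 535.4009968  -203.31956438  110.        ] [ -2.07841911   1.02720503 163.41251362]
collar [ 535.82325208 -203.44668214   45.        ] [ -2.09025629   0.60949066 228.41266618]
gaugehole [ 535.09549166 -204.65498344  305.41363185] [ -0.6366905    0.90385979 -32.00056269]
```

>>> carry_out(deltas=[0,0,0,-0.0015,0.0005,0.02,1,0,0,0,0,0,0.035,1,0,0,0,0,0,0.035,1,0,0,0,0,0,0.035,1,0,0,0,0,0,0.025,1,0,0,0,0,0,0.012,1,0,0,0,0,0,0,1,0,0,0,0,0,0,1])

```text
clock: 11.88
eef_pos: [536.6, -203.9, 111.8]
tool_rot: [-3.14, 0.0, -1.834]
force: [-0.3, 0.7, -2.3]
width: 49.0
gripper_force: 62.5
```

```bash
python3 - <<'E'
from h import *
s=ctrl.read_state(); print(s["eef_pos"],s["tool_rot"],s["qpos"].round(3),s["force"],s["torque"])
T=s["eef_pos"]; C={n:ctrl.calibration(n) for n in("scene","side")}
ims=[]
for n in C:
    im=ctrl.get_image(n)[...,::-1]; u,v=np.round(proj(C[n],(535,-203,100))).astype(int); ims.append(cv2.resize(im[v-30:v+30,u-30:u+30],(400,400),interpolation=cv2.INTER_CUBIC))
cv2.imwrite("pics/pre.png",np.hstack(ims))
E
```

```text
[ 536.57775407 -203.86520837  111.77498013] [-3.13995601e+00  3.77455422e-04 -1.83361482e+00] [ 0.908  0.904 -1.029  1.825  0.937  0.99   2.348] [-0.32311758  0.66879691 -2.29584495] [-0.02652701  0.02432101  0.03302278]
```

View pics/pre.png

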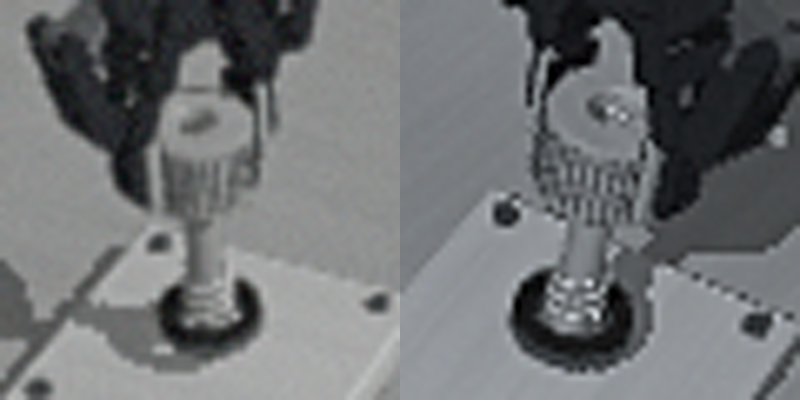

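The crop shows the gauge centred over the stud in both views. I'll descend gently.

>>> carry_out(deltas=[0,0,0,0,0.001,0,1,0,0,0,0,0,0.006,1,0,0,0,0,0,0.006,1,0,0,0,0,0,0.006,1,0,0,0,0,0,0.006,1,0,0,0,0,0,0.004,1,0,0,0,0,0,0,1,0,0,0,0,0,0,1])

```text
clock: 12.98
eef_pos: [535.0, -203.9, 83.0]
tool_rot: [-3.141, 0.0, -1.834]
force: [1.1, -1.2, -3.1]
width: 49.0
gripper_force: 62.5
```

```bash
cat > st.py <<'E'
from h import *
s=ctrl.read_state(); print(s["clock"],s["eef_pos"].round(2),s["tool_rot"].round(4),s["qpos"].round(3),"F",s["force"].round(2),"M",s["torque"].round(3),s["width"].round(2) if hasattr(s["width"],"round") else s["width"])
E
python3 st.py
```

```text
12.975 [ 535.   -203.85   82.95] [-3.1414  0.     -1.8336] [ 0.892  0.939 -0.995  1.844  0.984  0.949  2.313] F [ 1.14 -1.17 -3.13] M [-0.156 -0.264  0.016] 49.0181300054829
```

>>> carry_out(deltas=[0,0,0,0,0,0.005,1,0,0,0,0,0,0.005,1,0,0,0,0,0,0.004,1,0,0,0,0,0,0.003,1,0,0,0,0,0,0.002,1,0,0,0,0,0,0,1])

```text
clock: 13.72
eef_pos: [535.2, -203.8, 63.8]
tool_rot: [-3.141, 0.0, -1.833]
force: [3.4, -0.1, -4.0]
width: 49.1
gripper_force: 62.5
```

```bash
python3 st.py
```

```text
13.725 [ 535.19 -203.76   63.76] [-3.1411e+00  4.0000e-04 -1.8334e+00] [ 0.88   0.963 -0.972  1.853  1.017  0.922  2.289] F [ 3.44 -0.12 -3.98] M [-0.055 -0.645  0.059] 49.1298891410108
```

>>> carry_out(deltas=[0,0,0,0,-0.0005,0.001,1,0,0,0,0,0,0.001,1,0,0,0,0,0,0.001,1,0,0,0,0,0,0,1])

```text
clock: 14.22
eef_pos: [535.3, -203.4, 60.8]
tool_rot: [3.141, 0.001, -1.833]
force: [1.5, 1.3, -2.3]
width: 48.9
gripper_force: 62.8
```

```bash
python3 st.py
```

```text
14.225 [ 535.35 -203.43   60.83] [ 3.1415e+00  8.0000e-04 -1.8332e+00] [ 0.878  0.968 -0.968  1.853  1.021  0.919  2.287] F [ 1.49  1.26 -2.32] M [ 0.211 -0.455  0.015] 48.91381445607881
```

>>> carry_out(deltas=[0,0,0,0,0,0.001,1,0,0,0,0,0,0.001,1,0,0,0,0,0,0,1])

```text
clock: 14.6
eef_pos: [535.2, -204.1, 58.6]
tool_rot: [3.141, -0.0, -1.834]
force: [2.5, 0.5, -3.2]
width: 49.0
gripper_force: 62.6
```

```bash
python3 st.py
```

```text
14.6 [ 535.17 -204.07   58.62] [ 3.1412e+00 -1.0000e-04 -1.8337e+00] [ 0.877  0.97  -0.965  1.853  1.025  0.917  2.284] F [ 2.55  0.51 -3.2 ] M [ 0.163 -0.384  0.04 ] 48.977664812719375
```

>>> carry_out(deltas=[0,0,0,0,0,0.001,1,0,0,0,0,0,0.001,1,0,0,0,0,0,0,1])

```text
clock: 14.98
eef_pos: [535.2, -204.2, 56.9]
tool_rot: [3.141, -0.0, -1.834]
force: [0.7, -0.4, -0.8]
width: 49.0
gripper_force: 62.9
```

```bash
python3 st.py
```

```text
14.975 [ 535.2  -204.15   56.94] [ 3.1414e+00 -5.0000e-04 -1.8337e+00] [ 0.876  0.973 -0.963  1.854  1.029  0.915  2.282] F [ 0.66 -0.4  -0.8 ] M [-0.054 -0.206 -0.018] 48.98598903310464
```

>>> carry_out(deltas=[0,0,0,0,0,0.001,1,0,0,0,0,0,0,1])

```text
clock: 15.22
eef_pos: [535.3, -204.1, 56.5]
tool_rot: [-3.141, -0.001, -1.834]
force: [-0.9, -0.8, 4.5]
width: 49.1
gripper_force: 63.5
```

```bash
python3 st.py
```

```text
15.225 [ 535.29 -204.13   56.46] [-3.1414e+00 -8.0000e-04 -1.8336e+00] [ 0.875  0.973 -0.963  1.855  1.03   0.914  2.28 ] F [-0.88 -0.77  4.48] M [-0.08   0.194 -0.003] 49.07890278151345
```

The gauge rests on the thread, with its underside at about 54.5 mm. I'll screw clockwise 120° with matched descent of 0.417 mm per 10°.

>>> carry_out(deltas=[0,0,10,0,0,0.0004,1,0,0,10,0,0,0.0004,1,0,0,10,0,0,0.0004,1,0,0,10,0,0,0.0004,1,0,0,10,0,0,0.0004,1,0,0,0,0,0,0,1])

```text
clock: 15.98
eef_pos: [535.8, -203.5, 54.4]
tool_rot: [-3.141, 0.001, -2.704]
force: [0.9, 0.8, 3.8]
width: 48.8
gripper_force: 63.2
```

```bash
python3 st.py
```

```text
15.975 [ 535.84 -203.52   54.42] [-3.1409e+00  7.0000e-04 -2.7039e+00] [ 0.786  0.899 -0.782  1.858  0.899  0.782  1.514] F [0.9  0.81 3.85] M [ 0.133 -0.121 -0.045] 48.782267850178876
```

>>> carry_out(deltas=[0,0,10,0,0,0.0004,1,0,0,10,0,0,0.0004,1,0,0,10,0,0,0.0004,1,0,0,10,0,0,0.0004,1,0,0,10,0,0,0.0004,1,0,0,10,0,0,0.0004,1,0,0,10,0,0,0.0004,1,0,0,0,0,0,0,1])

```text
clock: 16.98
eef_pos: [535.6, -203.1, 51.4]
tool_rot: [3.141, -0.0, 2.36]
force: [0.3, 2.2, 4.4]
width: 49.0
gripper_force: 63.3
```

```bash
python3 st.py
```

```text
16.975 [ 535.65 -203.05   51.42] [ 3.1410e+00 -1.0000e-04  2.3604e+00] [ 0.617  0.818 -0.484  1.864  0.626  0.616  0.528] F [0.33 2.19 4.36] M [ 0.47  -0.04   0.016] 49.01690117774977
```

>>> carry_out(deltas=[0,0,10,0,0,0.0004,1,0,0,10,0,0,0.0004,1,0,0,10,0,0,0.0004,1,0,0,10,0,0,0.0004,1,0,0,0,0,0,0,1])

```text
clock: 17.6
eef_pos: [535.8, -203.0, 49.7]
tool_rot: [3.141, -0.001, 1.663]
force: [0.3, 2.0, 5.2]
width: 49.4
gripper_force: 63.4
```

```bash
python3 st.py
```

```text
17.6 [ 535.81 -203.02   49.75] [ 3.1410e+00 -6.0000e-04  1.6631e+00] [ 0.505  0.79  -0.302  1.867  0.418  0.546  0.02 ] F [0.27 2.03 5.16] M [ 0.55  -0.173 -0.046] 49.359346654580904
```

>>> carry_out(deltas=[0,0,10,0,0,0.0004,1,0,0,10,0,0,0.0004,1,0,0,0,0,0,0,1])

```text
clock: 17.98
eef_pos: [535.9, -203.3, 48.9]
tool_rot: [3.141, -0.001, 1.314]
force: [1.1, 1.8, 5.3]
width: 48.9
gripper_force: 63.4
```

```bash
python3 st.py
```

```text
17.975 [ 535.93 -203.3    48.87] [ 3.1410e+00 -7.0000e-04  1.3139e+00] [ 0.449  0.783 -0.212  1.869  0.301  0.52  -0.222] F [1.07 1.77 5.32] M [ 0.553 -0.239 -0.032] 48.86238227751609
```

>>> carry_out(deltas=[0,0,10,0,0,0.0004,1,0,0,0,0,0,0,1])

```text
clock: 18.23
eef_pos: [535.9, -203.6, 48.4]
tool_rot: [3.141, -0.001, 1.139]
force: [1.0, 2.0, 4.0]
width: 48.7
gripper_force: 63.4
```

```bash
python3 st.py
```

```text
18.225 [ 535.95 -203.56   48.44] [ 3.141e+00 -7.000e-04  1.139e+00] [ 0.421  0.78  -0.167  1.87   0.24   0.51  -0.341] F [1.   1.97 4.05] M [ 0.54  -0.322 -0.042] 48.670440066036484
```

>>> carry_out(deltas=[0,0,10,0,0,0.0004,1,0,0,10,0,0,0.0004,1,0,0,0,0,0,0,1])

```text
clock: 18.6
eef_pos: [536.0, -203.5, 47.6]
tool_rot: [3.141, -0.001, 0.791]
force: [1.9, 3.1, 5.1]
width: 49.0
gripper_force: 63.4
```

```bash
python3 st.py
```

```text
18.6 [ 535.97 -203.48   47.6 ] [ 3.1413e+00 -7.0000e-04  7.9060e-01] [ 0.364  0.778 -0.078  1.872  0.115  0.496 -0.573] F [1.92 3.1  5.08] M [ 0.561 -0.482 -0.05 ] 49.0230655857662
```

>>> carry_out(deltas=[0,0,10,0,0,0.0004,1,0,0,10,0,0,0.0004,1,0,0,0,0,0,0,1])

```text
clock: 18.98
eef_pos: [536.0, -203.5, 47.0]
tool_rot: [3.142, -0.001, 0.441]
force: [1.3, 2.7, 6.8]
width: 49.3
gripper_force: 63.6
```

```bash
python3 st.py
```

```text
18.975 [ 536.02 -203.54   46.98] [ 3.1415e+00 -8.0000e-04  4.4130e-01] [ 0.309  0.779  0.009  1.873 -0.014  0.489 -0.802] F [1.31 2.72 6.83] M [ 0.631 -0.351 -0.035] 49.26409491322812
```

>>> carry_out(deltas=[0,0,10,0,0,0.0004,1,0,0,0,0,0,0,1])

```text
clock: 19.23
eef_pos: [536.1, -203.8, 46.7]
tool_rot: [3.142, -0.001, 0.267]
force: [1.4, 2.3, 7.9]
width: 48.8
gripper_force: 63.6
```

```bash
python3 st.py
```

```text
19.225 [ 536.08 -203.75   46.7 ] [ 3.1415e+00 -9.0000e-04  2.6680e-01] [ 0.281  0.781  0.052  1.874 -0.079  0.488 -0.915] F [1.4  2.27 7.85] M [ 0.603 -0.382  0.002] 48.824871910894494
```

>>> carry_out(deltas=[0,0,10,0,0,0.0004,1,0,0,0,0,0,0,1])

```text
clock: 19.48
eef_pos: [536.1, -203.9, 46.4]
tool_rot: [3.142, -0.001, 0.092]
force: [2.0, 2.3, 9.1]
width: 48.9
gripper_force: 63.7
```

```bash
python3 st.py
```

```text
19.475 [ 536.07 -203.92   46.44] [ 3.1416e+00 -9.0000e-04  9.2200e-02] [ 0.254  0.783  0.096  1.875 -0.145  0.489 -1.029] F [2.03 2.28 9.1 ] M [ 0.526 -0.322  0.045] 48.93674393465484
```

>>> carry_out(deltas=[0,0,8,0,0,0.0003,1,0,0,0,0,0,0,1])

```text
clock: 19.73
eef_pos: [536.1, -204.0, 46.2]
tool_rot: [-3.142, -0.001, -0.047]
force: [2.2, 2.1, 9.3]
width: 48.9
gripper_force: 63.8
```

```bash
python3 st.py
```

```text
19.725 [ 536.05 -203.98   46.25] [-3.1415e+00 -9.0000e-04 -4.6900e-02] [ 0.232  0.786  0.13   1.876 -0.197  0.492 -1.119] F [2.21 2.12 9.34] M [ 0.575 -0.346  0.063] 48.86412070356716
```

The collar force is about 12 N and the torque has climbed by about 0.1 N m, so the gauge is just tight. Next I'll back it off.

>>> carry_out(deltas=[0,0,0,0,0,0,1,0,0,-10,0,0,-0.0004,1,0,0,-10,0,0,-0.0004,1,0,0,-10,0,0,-0.0004,1,0,0,-10,0,0,-0.0004,1,0,0,-10,0,0,-0.0004,1,0,0,-10,0,0,-0.0004,1,0,0,-10,0,0,-0.0004,1,0,0,-10,0,0,-0.0005,1,0,0,-10,0,0,-0.0005,1,0,0,0,0,0,0,1])

```text
clock: 21.1
eef_pos: [535.9, -204.0, 49.5]
tool_rot: [3.14, -0.001, 1.52]
force: [2.2, 3.0, 4.2]
width: 49.5
gripper_force: 63.4
```

```bash
python3 st.py
```

```text
21.1 [ 535.9  -204.02   49.46] [ 3.1402e+00 -9.0000e-04  1.5204e+00] [ 0.487  0.787 -0.269  1.867  0.376  0.535 -0.083] F [2.16 2.99 4.19] M [ 0.498 -0.429 -0.03 ] 49.53358057265447
```

>>> carry_out(deltas=[0,0,-10,0,0,-0.0004,1,0,0,-10,0,0,-0.0004,1,0,0,-10,0,0,-0.0004,1,0,0,-10,0,0,-0.0004,1,0,0,-10,0,0,-0.0004,1,0,0,-10,0,0,-0.0004,1,0,0,-10,0,0,-0.0005,1,0,0,-10,0,0,-0.0005,1,0,0,0,0,0,0,1,0,0,0,0,0,0,1])

```text
clock: 22.35
eef_pos: [535.3, -204.5, 52.8]
tool_rot: [-3.141, 0.0, 2.913]
force: [1.1, 0.9, 5.5]
width: 49.3
gripper_force: 63.4
```

```bash
python3 st.py
```

```text
22.35 [ 535.26 -204.52   52.83] [-3.1411e+00  2.0000e-04  2.9129e+00] [ 0.709  0.854 -0.637  1.86   0.777  0.695  0.952] F [1.05 0.94 5.52] M [ 0.214 -0.185 -0.001] 49.3444383292065
```

>>> carry_out(deltas=[0,0,0,0,0,0,0.5,0,0,0,0,0,0,0,0,0,0,0,0,0,-1,0,0,0,0,0,0,-1,0,0,0,0,0,0,-1,0,0,0,0,0,0,-1,0,0,0,0,0,0,-1])

```text
clock: 23.22
eef_pos: [535.2, -204.0, 52.8]
tool_rot: [-3.142, -0.0, 2.914]
force: [-0.1, -0.0, 0.1]
width: 85.6
gripper_force: 0.0
```

```bash
python3 st.py
```

```text
23.225 [ 535.25 -203.97   52.77] [-3.1415e+00 -2.0000e-04  2.9137e+00] [ 0.708  0.854 -0.637  1.86   0.776  0.695  0.952] F [-0.06 -0.04  0.13] M [ 0.031  0.052 -0.015] 85.56913442270722
```

>>> carry_out(deltas=[0,0,0,0,0,-0.01,-1,0,0,0,0,0,-0.02,-1,0,0,0,0,0,-0.03,-1,0,0,0,0,0,-0.04,-1,0,0,0,0,0,-0.05,-1,0,0,0,0,0,-0.05,-1,0,0,0,0,0,-0.04,-1,0,0,0,0,0,0,-1,0,0,0,0,0,0,-1])

```text
clock: 24.35
eef_pos: [534.8, -203.9, 293.3]
tool_rot: [-3.141, 0.0, 2.914]
force: [-0.6, 0.5, -0.4]
width: 85.2
gripper_force: 0.0
```

```bash
python3 st.py; python3 - <<'E'
from h import *
ims=[]
for n,r in(("scene",35),("side",35),("wrist",60)):
    c=ctrl.calibration(n); im=ctrl.get_image(n)[...,::-1]; u,v=np.round(proj(c,(535,-203,65))).astype(int); ims.append(cv2.resize(im[max(v-r,0):v+r,u-r:u+r],(266,300),interpolation=cv2.INTER_CUBIC))
cv2.imwrite("pics/end.png",np.hstack(ims))
E
```

```text
24.35 [ 534.85 -203.88  293.31] [-3.141e+00  2.000e-04  2.914e+00] [ 0.853  0.572 -0.869  1.643  0.471  1.149  1.208] F [-0.64  0.51 -0.38] M [ 0.016  0.019 -0.034] 85.22651205453559
```

View pics/end.png

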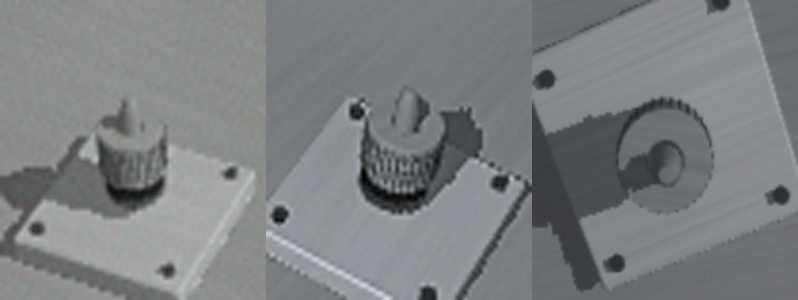

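The gauge sits level on the thread with a small gap above the collar, around (132,160) and (400,160) in the crops. It is released and the arm is clear.

```bash
python3 -c "
from cell import ctrl
print(ctrl.finish_job())"
```

```text
the job is handed in; nothing more can be done
None
```

I screwed the gauge down until it just tightened on the collar (about 12 N by my force readings), backed it off about 170°, left it level on the thread about 5.5 mm above the collar, and handed the job in at 24 s; no verdict was returned.

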